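# Weigh a floor tile on the sprung hanging scale

### The job

Push the floor tile along the loading board until it is fully home in the slot of the carrier standing there, then take the carrier by its grip, hang it by its cross-bar in the notch of the scale's sprung hook, and lower it gently until the spring has taken the weight before letting go. Leave it hanging freely, level and settled with the tile still fully home, and leave everything else on the table where it is.

Things in the scene. Friction and masses are not known exactly. Their poses are not given: they have to be found in the camera images.
- board: Fixed wooden loading board, 315 x 160 mm. Origin: table level, below the middle of the carrier's nest. +x: the way the tile is pushed. The deck on which the tile lies runs from x=-240 to -50, top 12 above the table. In the nest the carrier stands on a 6 thick sheet between cheeks (3 play each side), a fixed stop close behind it: it cannot run away.
- deck_mid (a point): Middle of the deck's top face (12 mm above the table, x=-145 of the board), axes as the board. Two slick nylon rails 9 mm high above the deck line it: inner faces 136 apart from the near end (x=-95 here) to x=50 here, then closing as a funnel to 103 apart at x=93, just before the carrier's mouth. The funnel centres the tile.
- tile_mid (a point): Centre (half-way up) of the loose floor tile, 100 x 100 x 10 mm, white glaze on red clay, 0.18 to 0.29 kg. It lies flat on the deck 155 to 175 short of home, up to 8 to one side, up to 0.15 rad askew, axes along its edges, z up. Too wide for a gripper: pushed by its near edge; two fingertips set apart square it.
- carrier_slot (a point): Where tile_mid is when the tile is fully home, against the carrier's back wall. Loose dark steel carrier, 0.2-0.24 kg; x: pushing direction, z up. Slot 105 wide, 13 high, 96 deep (mm), open to -x, lips 15 wide over both side edges. The home tile stands 4 out of the mouth, near edge at x=-50. Floor top 5, underside 10 below this point; floor 1 lower than the deck.
- carrier_bar (a point): Middle of the carrier's round steel cross-bar: 8 mm dia, 119 long, along carrier y, 115 above the carrier's underside, on two flat uprights (y=+-57, 16 wide in x). The window beneath it is 111 wide, about 90 high, open to +-x; the hook comes in through it and carries the bar.
- carrier_grip (a point): Middle of the wooden grip block above the cross-bar: 16 mm in carrier x, 40 in y, 44 high; its underside is 20 above the bar's centre. This point is 42 above the bar's centre, 157 above the carrier's underside. Pinch it from above across its 16 (along carrier x).
- hook_notch (a point): Bottom of the notch (upper steel face) of the sprung hook; moves with it; 220 mm above the table unloaded. Hook: flat strip 24 wide (y), 4 thick, along x of this frame. On the +x side it rises to 12 above the notch at x=30, then level to its slide block at x=116. The bar sits here, its centre about 5 above this point, carrier x parallel to hook x (either way round).
- hook_tip (a point): Free end of the hook's upper face, on the robot's side: x=-30 mm, 15 above the notch. Axes as hook_notch. The cross-bar is brought over this tip moving along +x, then lowered into the notch.
- scale: Fixed hanging scale; origin at table level, below the hook's notch; x as the hook. Grey foot 16 mm high, x=10 to 200, 140 wide; column 50 wide, front face at x=135, 299 high, behind the hook; nothing above the hook.
- hook (a joint): Dip of the hook, m: 0 unloaded, grows downwards, stop at 0.070. Spring 120 N/m, starts at about 0.2 N; carrier with tile pulls it down 29 to 43 mm, then it bobs, lightly damped, for a second or two. Let go at the top, the load plunges too fast; lowered at 0.1 m/s or slower until the spring carries nearly all the weight, it does not.
- glue_bottle: Bystander: white bottle with black cap, 60 dia, 170 high (mm); origin at its underside. Leave alone.
- grout_bottle: Bystander: white bottle with black cap, 64 dia, 150 high (mm); origin at its underside. Leave alone.
- jar: Bystander: low glass jar, 56 dia, 60 high, between the two halves of the work area (mm); origin at its underside. Leave alone.
- mug: Bystander: white mug, 80 dia, 90 high (mm); origin at its underside. Leave alone.
- plate: Bystander: shallow white plate, 170 dia, 20 high (mm); origin at its underside. Leave alone.
- trowel: Bystander: flat hand tool, 190 long, lying in the middle, pointing away from the robot (mm); origin at its underside. Leave alone.
- offcut: Bystander: loose red clay offcut, 75 x 50 x 10, lying flat (mm); origin at its underside. Leave alone.
There are look-alikes about, which are no part of the job. What is shaped like the part that bears tile_mid but purple or turquoise is not meant. Leave any purple look-alike of the part that bears carrier_slot alone.

How it is judged:
On the way, in this order (a step that is already met when the one before it is completed fails the run):
1. the tile is fully home in the slot while the carrier still stands in its nest on the board (x of tile_mid in the frame of carrier_slot between -0.004 and 0.003 m and y of tile_mid in the frame of carrier_slot between -0.006 and 0.006 m and z of tile_mid in the frame of carrier_slot between -0.004 and 0.006 m and angle between the z axis of tile_mid and the z axis of carrier_slot, either way round below 0.12 rad and z of carrier_slot in the frame of board below 0.022 m and x of carrier_slot in the frame of board above -0.01 m), for 0.2 s.
2. the loaded carrier hangs by its cross-bar in the hook's notch and the hook has dipped (distance between carrier_bar and hook_notch below 0.02 m and value of joint hook above 0.022 m and contact force between carrier and hook above 2 N and x of tile_mid in the frame of carrier_slot between -0.004 and 0.003 m and y of tile_mid in the frame of carrier_slot between -0.006 and 0.006 m and z of tile_mid in the frame of carrier_slot between -0.004 and 0.006 m and angle between the z axis of tile_mid and the z axis of carrier_slot, either way round below 0.12 rad), for 0.2 s.
At the end, for the whole second after the job is handed in: The carrier hangs by its cross-bar in the hook's notch (bar centre within 20 mm of the notch's bottom), the hook dipped by over 22 mm and at rest (under 10 mm/s), the carrier level within 0.15 rad, the tile still fully home (within 4 mm) (all of step 2 and velocity of joint hook between -0.01 and 0.01 m/s and angle between carrier_slot's own z axis and vertical below 0.15 rad and contact force between hook and the fingers below 0.1 N); the robot touches nothing.
It fails at once if the hook plunges faster than 0.3 m/s: the load was dropped onto the spring (velocity of joint hook above 0.3 m/s).
It fails at once if a bystander was moved by more than 30 mm (distance of any of glue_bottle, grout_bottle, jar, mug, plate, trowel, offcut from where it was at the start of the episode above 0.03 m).
It also fails if it takes over 66 s, if anything falls off the work surface, if the arm or the gripper's body presses on something with over 40 N, if the wrist force passes 120 N, or if a joint passes its speed limit or range.

### The arm

A 7-joint arm with a two-finger parallel gripper is mounted at the origin on the work surface. World frame = base frame: x ahead of the robot, y to its left, z up, the work surface at z = 0. Lengths are in m, angles in rad, forces in N, time in s.
With the tool pointing down it reaches from about 0.35 to 0.9 m from the base axis. Payload 8.1 kg.
Tool frame: the origin (TCP) lies midway between the tips of the shut fingers; the grasp point (between the pads) lies 19 mm behind it; z points along the fingers, y is the line along which they close (so a half turn about z gives the same grasp; the last joint's range is limited). The gripper opens to 92 mm and grips with 3 to 60 N. Pads are 19 mm wide; open, the fingers measure 130 mm over their backs; the gripper's body (75 mm by 190 mm) begins 47 mm behind the grasp point.
Start: joints at [-1.418, 0.434, 0.025, 1.573, -0.012, 1.134, -0.075], TCP at [0.158, 0.605, 0.227] pointing down, gripper open.
Joint ranges: [-2.62, 2.62], [-0.44, 2.09], [-1.27, 1.32], [0.08, 2.57], [-1.32, 4.46], [0.12, 2], [-2.74, 2.74]. Speed limits (rad/s): [2.22, 2.22, 3.01, 3.01, 3.14, 3.14, 3.14].

### API

Orientations are given as a rotation vector (axis times angle).
In Python, from cell import arm gives the robot as it stands.
- The arm moves only by the tool send_rows, never from a script. Its argument "increments" is a list of rows, each a list of 3 entries, a list of its own where there are three numbers: the finger opening in cm, from 0 to 9.18, then the shift along the tool's x, y, z in cm, then the turn, a rotation vector about the tool's x, y, z in rad. A call has 1 to 5 rows; each row shifts and turns the commanded pose from where the row before left it, along the tool's axes as they then stand; what a row does not reach is not made up. A row lasts 1/10 s, in which the tool goes at most 50 mm and 8.59 degrees, less where a joint would pass 70% of its speed; a pose out of reach is approached as far as the arm can. A call is refused whole if a number of a shift passes 5 or a number of a turn 0.15, either way. A call with a gripper value outside its range is refused whole. The fingers move at their own pace and stop on an object; "force" is the grip in N (left out, the last holds). Time passes only in rows, so rows that do not move let the fingers close. It gives the time, the measured TCP pose, the force, the opening and the grip force at its end, in the units of the state.
- arm.observe(): the state, without advancing time (a new reading comes with each control period).
- arm.get_image(name): name is "scene" or "top"; returns the picture (384x512x3 uint8, red, green, blue); there is no depth.
- arm.camera_params(name): a dict with "camera_matrix" (3x3 intrinsics, pixels), "R" (3x3) and "t" (3): a world point X has camera coordinates R X + t. Camera axes: x right, y down, z forward; pixel columns grow to the right and rows downward; lengths in m; the calibration is good to about 2 mm. A picture is of the moment at which its call begins. camera_params takes no time and is no camera call.
- arm.sign_off(): hands the job in; it is judged then, once.
The state is a dict: "clock": time; "joints": joint angles; "dq": joint speeds; "joint_efforts": joint torques, N m; "position": TCP position; "ee_rot": TCP orientation; "force": force on the tool from outside, world axes, zero at the start; "ft_torque": the same for the moment, N m; "width": opening from 0.0 (shut) to 1.0 (fully open); "gripper_force": force on a finger pad.
Only numpy, scipy, OpenCV 4.12 (cv2) and the standard library are available. Lean on these libraries where they do the work, as an engineer would, in place of code of your own. Each camera call takes 0.05 s, during which the arm holds its last target. There are 200 camera calls.

## Working session

There is one attempt and no reset: what is moved stays moved. The work goes in short steps, Python scripts to look and compute and a tool call to move; the robot and the scene stay as the last step left them, time stands still between calls to the robot, and variables do not carry over. Pictures are saved under pics/ and viewed, at most 10 in all, crops included, and the job is handed in when it is done.

Besides the shell and the picture viewer there is one more tool, called after ">>>" in YAML: its name, and indented under it one key for each argument. send_rows: Moves the arm, as the interface text tells. Its arguments: {"type":"object","properties":{"increments":{"type":"array"},"force":{"type":"number"}},"required":["increments"]}

```bash
mkdir -p pics; ls; python3 - <<'E'
from cell import arm
import cv2,numpy as np
for n in("scene","top"):
    im=arm.get_image(n); cv2.imwrite(f"pics/{n}0.png",cv2.resize(im[:,:,::-1],(800,600),interpolation=cv2.INTER_CUBIC)); cv2.imwrite(f"pics/{n}_raw.png",im[:,:,::-1])
    p=arm.camera_params(n); print(n,p['camera_matrix'],p['R'],p['t'])
s=arm.observe(); print(s)
E
```

```text
pics
scene [[427.34007592   0.         257.18710613]
 [  0.         427.34007592 192.26854569]
 [  0.           0.           1.        ]] [[ 0.55816174  0.82937974 -0.02418084]
 [ 0.44212838 -0.32195483 -0.83717835]
 [-0.7021239   0.45658989 -0.54639519]] [-0.30087564 -0.09845091  1.81803582]
top [[396.65434391   0.         259.14475903]
 [  0.         396.65434391 189.26736323]
 [  0.           0.           1.        ]] [[-0.00516613 -0.99987673  0.01482657]
 [-0.98537858  0.00256506 -0.17035982]
 [ 0.17030079 -0.01548988 -0.98527037]] [-0.02226179  0.57904015  1.49962767]
{'clock': 0.1, 'joints': array([-1.41756906,  0.43513965,  0.02494496,  1.57397593, -0.01155873,
        1.13397233, -0.07511688]), 'dq': array([-5.21427267e-04,  3.68011979e-04,  8.79783025e-04, -2.97332705e-03,
       -4.13134766e-04,  9.20485447e-05, -5.37734715e-04]), 'joint_efforts': array([ 3.23082619e-03, -6.69132543e+01,  9.88017842e-01, -3.15146506e+01,
       -6.05712715e-02,  3.75053391e-02,  3.37702943e-05]), 'position': array([0.15809062, 0.604228  , 0.22604327]), 'ee_rot': array([-4.00820700e-01, -3.11589369e+00,  2.12220429e-03]), 'force': array([ 0.35896904, -0.36014194,  0.48159756]), 'ft_torque': array([-0.00865501,  0.01135544,  0.00722371]), 'gripper_force': 0.0, 'width': 0.9989634686450415}
```

View pics/scene0.png

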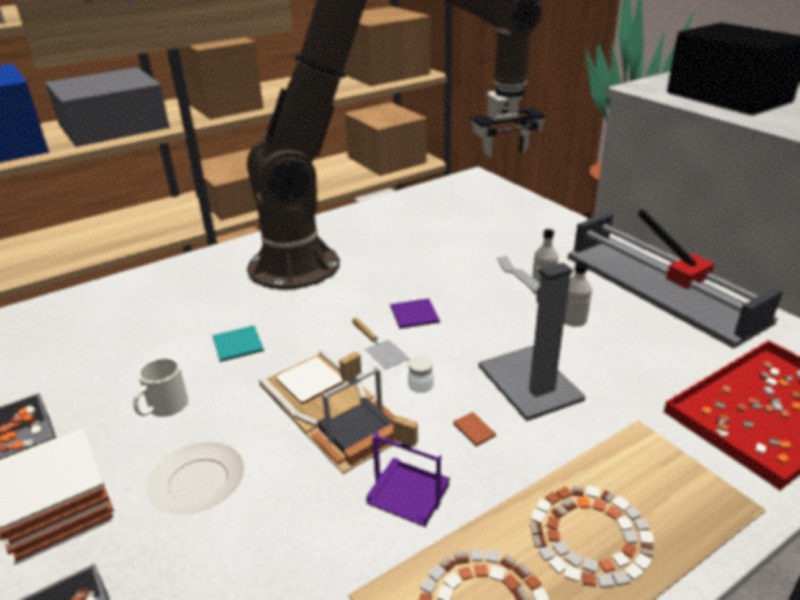

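View pics/top0.png

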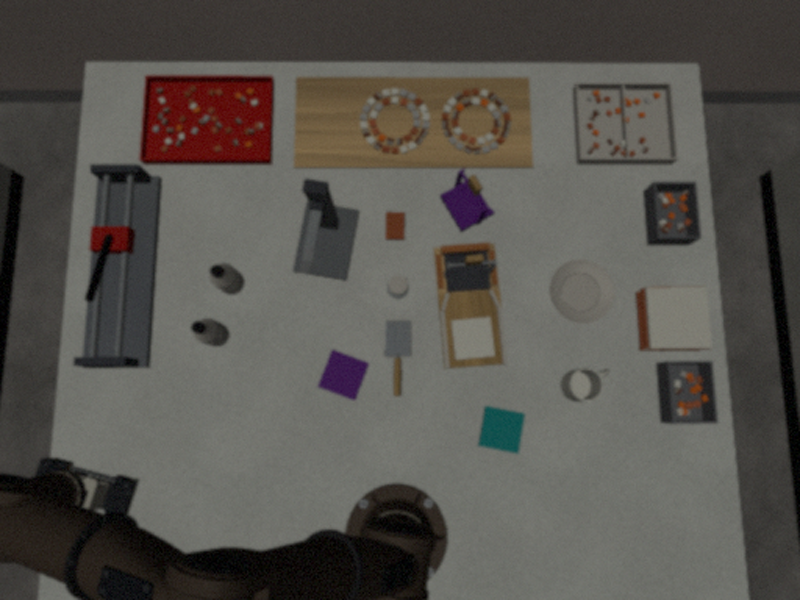

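```bash
cat > h.py <<'E'
import numpy as np, cv2
from cell import arm
P={n:arm.camera_params(n) for n in("scene","top")}
def ray(n,u,v,z):
    p=P[n];R=p['R'];c=-R.T@p['t'];d=R.T@np.linalg.inv(p['camera_matrix'])@[u,v,1]
    return c+d*(z-c[2])/d[2]
def proj(n,X):
    p=P[n];q=p['camera_matrix']@(p['R']@np.asarray(X,float)+p['t']);return q[:2]/q[2]
def tri(uvs):  # [(name,u,v)..]
    A=[];b=[]
    for n,u,v in uvs:
        p=P[n];c=-p['R'].T@p['t'];d=p['R'].T@np.linalg.inv(p['camera_matrix'])@[u,v,1];d/=np.linalg.norm(d)
        M=np.eye(3)-np.outer(d,d);A.append(M);b.append(M@c)
    return np.linalg.lstsq(np.vstack(A),np.hstack(b),rcond=None)[0]
E
python3 - <<'E'
import cv2,numpy as np
t=cv2.imread('pics/top_raw.png');s=cv2.imread('pics/scene_raw.png')
def crop(im,x,y,w,h,k,g): 
    c=im[y:y+h,x:x+w].astype(float)*g
    return cv2.resize(np.clip(c,0,255).astype('uint8'),None,fx=k,fy=k,interpolation=cv2.INTER_CUBIC)
a=crop(t,265,145,67,100,6,1.7)   # 402x600
b=crop(t,175,105,66,100,6,1.7)   # 396x600
cv2.imwrite('pics/c1.png',np.hstack([a,b]))
a=crop(s,160,215,133,100,6,1.2); cv2.imwrite('pics/c2.png',a)
E
```

```text
(no output)
```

View pics/c1.png

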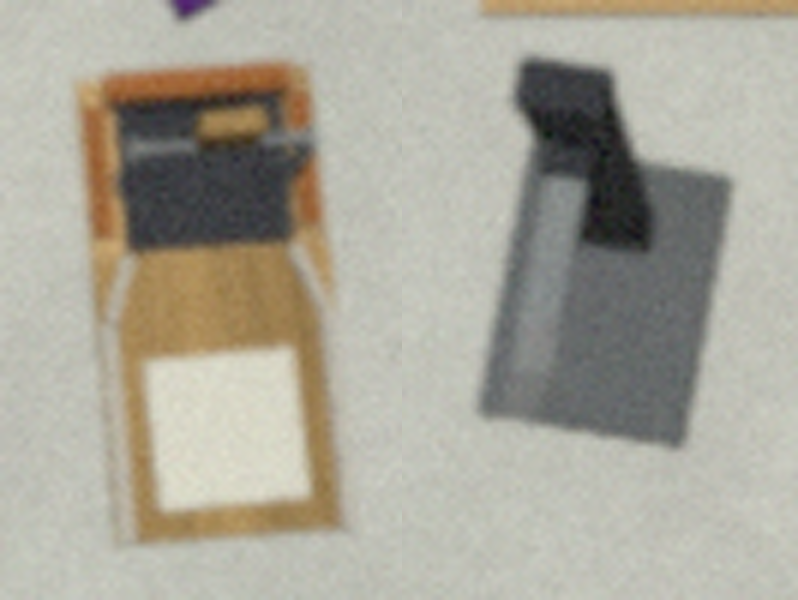

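View pics/c2.png

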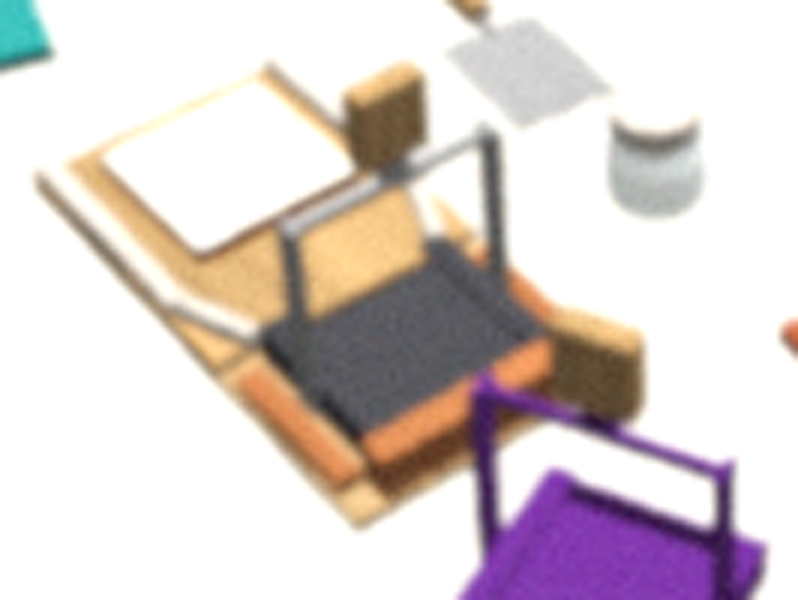

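```bash
cat >> h.py <<'E'
from scipy.ndimage import map_coordinates
def edge(im,a,b,r=3):
    "refine edge a-b (px): line fit through points of steepest grey change"
    g=cv2.GaussianBlur(im,(0,0),0.8).astype(float).sum(2) if im.ndim==3 else im
    a,b=np.array(a,float),np.array(b,float);d=(b-a)/np.linalg.norm(b-a);n=np.array([-d[1],d[0]])
    o=np.arange(-r,r+.01,.1);pts=[]
    for f in np.linspace(.1,.9,25):
        c=a+(b-a)*f;q=c[:,None]+n[:,None]*o
        p=np.abs(np.gradient(map_coordinates(g,[q[1],q[0]],order=1)));w=p**4
        pts.append(c+n*(w@o/w.sum()))
    vx,vy,x,y=cv2.fitLine(np.float32(pts),cv2.DIST_HUBER,0,.01,.01).ravel()
    return np.array([vx,vy]),np.array([x,y])
def cross(l,m):
    t=np.linalg.solve(np.c_[l[0],-m[0]],m[1]-l[1]);return l[1]+l[0]*t[0]
E
python3 - <<'E'
from h import *
t=cv2.imread('pics/top_raw.png')
L=lambda u,v:(265+u/6-.4,145+v/6-.4)
Rr=lambda u,v:(175+(u-402)/6-.4,105+v/6-.4)
def quad(c,z,r=2):
    e=[edge(t,c[i],c[(i+1)%4],r) for i in range(4)]
    return np.array([ray('top',*cross(e[i-1],e[i]),z) for i in range(4)])
np.set_printoptions(precision=4,suppress=True)
q=quad([L(145,360),L(295,347),L(312,497),L(160,512)],.022)  # far-left, far-right, near-right, near-left
print('tile',q,q.mean(0)); d=(q[0]-q[3]+q[1]-q[2]);print('yaw',np.arctan2(d[1],d[0]),np.linalg.norm(q[0]-q[1]),np.linalg.norm(q[0]-q[3]))
near=edge(t,L(140,543),L(328,530),2);ls=edge(t,L(98,300),L(115,545),2);rs=edge(t,L(330,300),L(350,528),2)
a=ray('top',*cross(near,ls),.012);b=ray('top',*cross(near,rs),.012)
print('deck near corners',a,b,np.linalg.norm(a-b),'yaw',np.arctan2(*(a-b)[[0,1]]*np.array([-1,1])))
for l in(ls,rs):
    p=[ray('top',*(l[1]+l[0]*k),.012) for k in(-15,15)];d=p[1]-p[0];print('side yaw',np.arctan(d[1]/d[0]))
# foot
n=edge(t,Rr(480,412),Rr(685,447),2);r=edge(t,Rr(685,447),Rr(733,180),2)
c=ray('top',*cross(n,r),.016);l=edge(t,Rr(483,405),Rr(505,300),2);c2=ray('top',*cross(n,l),.016)
print('foot near R,L',c,c2,np.linalg.norm(c-c2))
d=c2-c;print('foot yaw',np.arctan2(-d[0],d[1]))
p=[ray('top',*(r[1]+r[0]*k),.016) for k in(-15,15)];d=p[1]-p[0];print(np.arctan(d[1]/d[0]))
# hook strip edges z .230
for A,B in((Rr(545,180),Rr(516,372)),(Rr(586,180),Rr(556,372))):
    l=edge(t,A,B,1.5);p=[ray('top',*(l[1]+l[0]*k),.232) for k in(-10,10)];d=p[1]-p[0];print('hook edge',p,np.arctan(d[1]/d[0]))
# grip/bar
for w,u,v,z in(('grip',232,124,.185),('barL',128,148,.125),('barR',306,140,.125)): print(w,ray('top',*L(u,v),z))
S=lambda u,v:(160+u/6-.4,215+v/6-.4)
print('bar tri',tri([('top',*L(128,148)),('scene',*S(290,232))]),tri([('top',*L(306,140)),('scene',*S(487,135))]))
print('cam',-P['top']['R'].T@P['top']['t'],-P['scene']['R'].T@P['scene']['t'])
E
```

```text
tile [[ 0.5218 -0.1403  0.022 ]
 [ 0.5315 -0.2403  0.022 ]
 [ 0.4311 -0.2488  0.022 ]
 [ 0.4223 -0.1494  0.022 ]] [ 0.4767 -0.1947  0.022 ]
yaw 0.08777306208277075 0.10054526984437817 0.09991916433430507
deck near corners [ 0.4004 -0.1174  0.012 ] [ 0.4117 -0.2717  0.012 ] 0.1546533831968945 yaw 0.07315807886784206
side yaw 0.04840033956732021
side yaw 0.06745499767945352
foot near R,L [0.6254 0.1254 0.016 ] [0.6498 0.2639 0.016 ] 0.14055984477815914
foot yaw -0.17406033121947267
-0.1700960401167619
hook edge [array([0.642 , 0.2063, 0.232 ]), array([0.7128, 0.1954, 0.232 ])] -0.15313504800425987
hook edge [array([0.6547, 0.1816, 0.232 ]), array([0.7253, 0.1688, 0.232 ])] -0.1796466491983708
grip [ 0.643  -0.1819  0.185 ]
barL [ 0.6418 -0.1242  0.125 ]
barR [ 0.6468 -0.2359  0.125 ]
bar tri [ 0.6321 -0.174   0.0785] [ 0.6635 -0.1904  0.1563]
cam [ 0.3151 -0.0005  1.5765] [ 1.488  -0.6123  0.9037]
```

```bash
cat >> h.py <<'E'
from scipy.spatial.transform import Rotation as Rt
np.set_printoptions(precision=4,suppress=True)
def pose():
    s=arm.observe();return s,s['position'],Rt.from_rotvec(s['ee_rot'])
def down(xdir): # tool rotation, z down, tool x along yaw xdir
    x=np.array([np.cos(xdir),np.sin(xdir),0]);z=np.array([0,0,-1.]);return Rt.from_matrix(np.c_[x,np.cross(z,x),z])
E
python3 - <<'E'
from h import *
s,p,R=pose();print(p,R.as_matrix())
for y in(.06,.06+np.pi):
    T=down(y);print('turn',(R.inv()*T).as_rotvec())
    a=np.array([.42,.2,.25]);b=np.array([.40,-.196,.10]);print(T.inv().apply(a-p)*100,T.inv().apply(b-a)*100, R.inv().apply(a-p)*100)
L=lambda u,v:(265+u/6-.4,145+v/6-.4);S=lambda u,v:(160+u/6-.4,215+v/6-.4)
print(tri([('top',*L(306,140)),('scene',*S(290,232))]),tri([('top',*L(128,148)),('scene',*S(487,135))]))
E
```

```text
[0.1581 0.6042 0.226 ] [[-0.9674  0.2531 -0.0002]
 [ 0.2531  0.9674 -0.0013]
 [-0.0001 -0.0013 -1.    ]]
turn [-0.0001  0.0019  2.8257]
[23.7199 41.9206 -2.3957] [-4.371  39.4088 15.    ] [-35.5691 -32.4814  -2.3468]
turn [-0.0014 -0.0001 -0.3159]
[-23.7199 -41.9206  -2.3957] [  4.371  -39.4088  15.    ] [-35.5691 -32.4814  -2.3468]
[ 0.6496 -0.2373  0.1135] [ 0.6442 -0.1251  0.1146]
```

>>> send_rows:
  increments:
    - [4.5,[0,0,-0.8],[0,0,-0.106]]
    - [4.5,[0,0,-0.8],[0,0,-0.105]]
    - [4.5,[0,0,-0.8],[0,0,-0.105]]
    - [4.5,[-1.5,-2.6,0],[0,0,0]]
    - [4.5,[-1.5,-2.6,0],[0,0,0]]

```text
clock: 0.6
position: [0.191, 0.5542, 0.2503]
ee_rot: [0.097, -3.14, 0.001]
force: [0.1, -0.3, 0.6]
width: 0.616
gripper_force: 0.0
```

>>> send_rows:
  increments:
    - [4.5,[-1.5,-2.6,0],[0,0,0]]
    - [4.5,[-1.5,-2.6,0],[0,0,0]]
    - [4.5,[-1.5,-2.6,0],[0,0,0]]
    - [4.5,[-1.5,-2.6,0],[0,0,0]]
    - [4.5,[-1.5,-2.6,0],[0,0,0]]

```text
clock: 1.1
position: [0.2744, 0.428, 0.2505]
ee_rot: [0.094, -3.14, 0.001]
force: [-0.2, 0.4, 0.1]
width: 0.493
gripper_force: 0.0
```

>>> send_rows:
  increments:
    - [4.5,[-1.5,-2.6,0],[0,0,0]]
    - [4.5,[-1.5,-2.6,0],[0,0,0]]
    - [4.5,[-1.5,-2.6,0],[0,0,0]]
    - [4.5,[-1.5,-2.6,0],[0,0,0]]
    - [4.5,[-1.5,-2.6,0],[0,0,0]]

```text
clock: 1.6
position: [0.3569, 0.3028, 0.2505]
ee_rot: [0.094, -3.14, 0.0]
force: [-0.7, 0.6, 0.7]
width: 0.488
gripper_force: 0.0
```

>>> send_rows:
  increments:
    - [4.5,[-1.5,-2.6,0],[0,0,0]]
    - [4.5,[-1.5,-2.6,0],[0,0,0]]
    - [4.5,[-1.5,-2.6,0],[0,0,0]]
    - [4.5,[-1.2,-2.6,0],[0,0,0]]
    - [4.5,[0,0,0],[0,0,0]]

```text
clock: 2.1
position: [0.4213, 0.1997, 0.2506]
ee_rot: [-0.085, 3.14, -0.002]
force: [0.4, 0.1, -0.8]
width: 0.491
gripper_force: 0.0
```

>>> send_rows:
  increments:
    - [4.5,[0.3,-2.6,0],[0,0,0]]
    - [4.5,[0.3,-2.6,0],[0,0,0]]
    - [4.5,[0.3,-2.6,0],[0,0,0]]
    - [4.5,[0.3,-2.6,0],[0,0,0]]
    - [4.5,[0.3,-2.6,0],[0,0,0]]

```text
clock: 2.6
position: [0.412, 0.0725, 0.2506]
ee_rot: [0.096, -3.14, -0.0]
force: [0.1, -0.4, 0.0]
width: 0.489
gripper_force: 0.0
```

>>> send_rows:
  increments:
    - [4.5,[0.3,-2.6,0],[0,0,0]]
    - [4.5,[0.3,-2.6,0],[0,0,0]]
    - [4.5,[0.3,-2.6,0],[0,0,0]]
    - [4.5,[0.3,-2.6,0],[0,0,0]]
    - [4.5,[0.3,-2.6,0],[0,0,0]]

```text
clock: 3.1
position: [0.4051, -0.0581, 0.2506]
ee_rot: [0.096, -3.14, -0.0]
force: [0.8, -0.5, -0.4]
width: 0.491
gripper_force: 0.0
```

>>> send_rows:
  increments:
    - [4.5,[0.3,-2.6,0],[0,0,0]]
    - [4.5,[0.3,-2.6,0],[0,0,0]]
    - [4.5,[0.3,-2.6,0],[0,0,0]]
    - [4.5,[0.3,-2.6,0],[0,0,0]]
    - [4.5,[0.2,-3.0,0],[0,0,0]]

```text
clock: 3.6
position: [0.3994, -0.1923, 0.2506]
ee_rot: [0.097, -3.14, -0.001]
force: [0.9, 0.3, -0.1]
width: 0.488
gripper_force: 0.0
```

>>> send_rows:
  increments:
    - [4.5,[0,0,3],[0,0,0]]
    - [4.5,[0,0,4],[0,0,0]]
    - [4.5,[0,0,4],[0,0,0]]
    - [4.5,[0,0,4],[0,0,0]]
    - [4.5,[0,0,0],[0,0,0]]

```text
clock: 4.1
position: [0.3964, -0.1906, 0.0971]
ee_rot: [0.095, -3.132, -0.003]
force: [-0.4, -1.9, 1.0]
width: 0.491
gripper_force: 0.0
```

```bash
python3 - <<'E'
from h import *
s,p,R=pose();T=down(.06+np.pi);print(p,(R.inv()*T).as_rotvec(),R.inv().apply(np.array([.40,-.196,.016])-p)*100)
im=arm.get_image('top');cv2.imwrite('pics/t1.png',cv2.resize(np.clip(im[140:240,225:355,::-1]*1.7,0,255).astype('uint8'),None,fx=6,fy=6,interpolation=cv2.INTER_CUBIC))
E
```

```text
[ 0.3964 -0.1906  0.0971] [ 0.0024 -0.0082  0.0004] [-0.3887 -0.5776  8.1044]
```

View pics/t1.png

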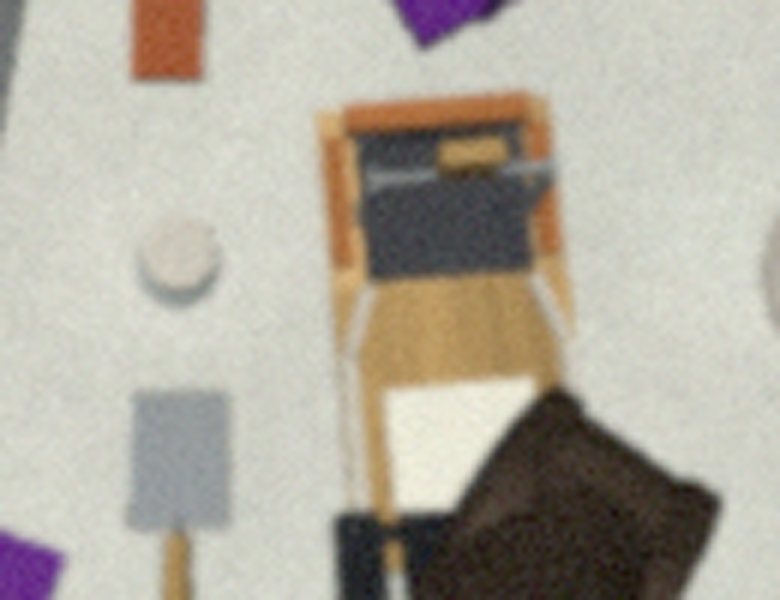

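>>> send_rows:
  increments:
    - [4.5,[-0.1,-0.3,2],[0,0,0]]
    - [4.5,[0,-0.3,2],[0,0,0]]
    - [4.5,[0,0,2],[0,0,0]]
    - [4.5,[0,0,1.8],[0,0,0]]
    - [4.5,[0,0,0],[0,0,0]]

```text
clock: 4.65
position: [0.4015, -0.1979, 0.0233]
ee_rot: [-0.095, 3.14, 0.001]
force: [0.0, 0.1, 0.1]
width: 0.495
gripper_force: 0.0
```

```bash
python3 - <<'E'
from h import *
s,p,R=pose();T=down(.06+np.pi);print(p,s['force'],(R.inv()*T).as_rotvec(),R.inv().apply(np.array([.40,-.196,.016])-p)*100, R.inv().apply(np.array([.645-.06,-.181-.0036,.016])-p)*100)
E
```

```text
[ 0.4015 -0.1979  0.0233] [0.0017 0.0816 0.1453] [0.0006 0.0004 0.0005] [0.1418 0.1997 0.7256] [-18.3933   0.2184   0.7322]
```

>>> send_rows:
  increments:
    - [4.5,[0,0.1,0.7],[0,0,0]]
    - [4.5,[-0.4,0.1,0],[0,0,0]]
    - [4.5,[-0.6,0,0],[0,0,0]]
    - [4.5,[-0.8,0,0],[0,0,0]]
    - [4.5,[-1,0,0],[0,0,0]]

```text
clock: 5.15
position: [0.4286, -0.1943, 0.016]
ee_rot: [0.094, -3.139, -0.001]
force: [-4.8, 0.7, 3.5]
width: 0.49
gripper_force: 2.2
```

>>> send_rows:
  increments:
    - [4.5,[-1,0,0],[0,0,0]]
    - [4.5,[-1,0,0],[0,0,0]]
    - [4.5,[-1,0,0],[0,0,0]]
    - [4.5,[-1,0,0],[0,0,0]]
    - [4.5,[-1,0,0],[0,0,0]]

```text
clock: 5.65
position: [0.4792, -0.1915, 0.0157]
ee_rot: [0.094, -3.14, -0.0]
force: [-5.1, -0.6, 4.7]
width: 0.491
gripper_force: 2.4
```

>>> send_rows:
  increments:
    - [4.5,[-1,0,-0.15],[0,0,0]]
    - [4.5,[-1,0,0],[0,0,0]]
    - [4.5,[-1,0,0],[0,0,0]]
    - [4.5,[-1,0,0],[0,0,0]]
    - [4.5,[-1,0,0],[0,0,0]]

```text
clock: 6.15
position: [0.5288, -0.1886, 0.0172]
ee_rot: [0.094, -3.139, -0.0]
force: [-4.5, -0.4, 4.3]
width: 0.488
gripper_force: 2.4
```

>>> send_rows:
  increments:
    - [4.5,[-1,0,0],[0,0,0]]
    - [4.5,[-0.8,0,0],[0,0,0]]
    - [4.5,[-0.6,0,0],[0,0,0]]
    - [4.5,[-0.5,0,0],[0,0,0]]
    - [4.5,[0,0,0],[0,0,0]]

```text
clock: 6.65
position: [0.5587, -0.1866, 0.0172]
ee_rot: [-0.095, 3.139, -0.001]
force: [0.1, 0.3, 0.2]
width: 0.491
gripper_force: 0.0
```

```bash
python3 - <<'E'
from h import *
s,p,R=pose();T=down(.06+np.pi);print(p,s['force'],(R.inv()*T).as_rotvec(),R.inv().apply(np.array([.645-.06,-.181-.0036,.016])-p)*100)
a=arm.get_image('top')[140:240,235:355,::-1]; b=arm.get_image('scene')[210:310,150:290,::-1]
f=lambda c,g:cv2.resize(np.clip(c*g,0,255).astype('uint8'),None,fx=3,fy=4 if 0 else 3,interpolation=cv2.INTER_CUBIC)
cv2.imwrite('pics/t2.png',np.hstack([f(a,1.7),f(b,1.0)]))
E
```

```text
[ 0.5587 -0.1866  0.0172] [0.1324 0.2958 0.1873] [-0.0004  0.0014  0.0006] [-2.6389  0.0436  0.125 ]
```

View pics/t2.png

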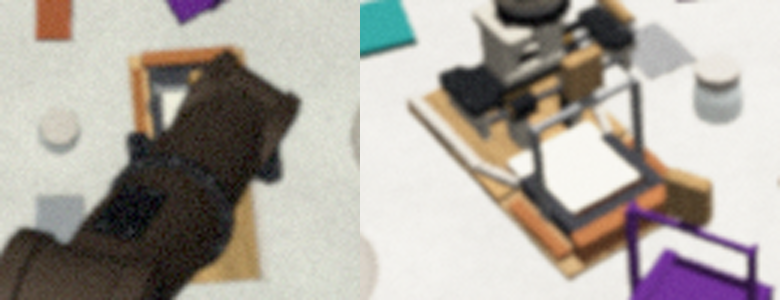

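>>> send_rows:
  increments:
    - [4.5,[-0.4,0,0],[0,0,0]]
    - [4.5,[-0.4,0,0],[0,0,0]]
    - [4.5,[-0.4,0,0],[0,0,0]]
    - [4.5,[-0.4,0,0],[0,0,0]]
    - [4.5,[-0.3,0,0],[0,0,0]]

```text
clock: 7.25
position: [0.5769, -0.1855, 0.0172]
ee_rot: [-0.095, 3.14, 0.0]
force: [-1.2, -0.6, -1.1]
width: 0.491
gripper_force: 0.6
```

>>> send_rows:
  increments:
    - [4.5,[-0.2,0,0],[0,0,0]]
    - [4.5,[-0.2,0,0],[0,0,0]]

```text
clock: 7.45
position: [0.5805, -0.1854, 0.0172]
ee_rot: [0.094, -3.14, -0.0]
force: [-1.0, -0.4, -1.3]
width: 0.493
gripper_force: 0.5
```

>>> send_rows:
  increments:
    - [4.5,[-0.15,0,0],[0,0,0]]

```text
clock: 7.55
position: [0.582, -0.1853, 0.0172]
ee_rot: [0.094, -3.14, -0.0]
force: [-2.1, -0.2, -1.2]
width: 0.486
gripper_force: 0.6
```

>>> send_rows:
  increments:
    - [4.5,[-0.15,0,0],[0,0,0]]
    - [4.5,[-0.15,0,0],[0,0,0]]

```text
clock: 7.75
position: [0.5849, -0.1851, 0.0172]
ee_rot: [0.094, -3.14, -0.0]
force: [-0.4, 0.0, -0.0]
width: 0.492
gripper_force: 0.6
```

>>> send_rows:
  increments:
    - [4.5,[-0.15,0,0],[0,0,0]]

```text
clock: 7.85
position: [0.5865, -0.185, 0.0172]
ee_rot: [0.094, -3.14, -0.0]
force: [-1.2, -0.4, -2.1]
width: 0.49
gripper_force: 0.6
```

>>> send_rows:
  increments:
    - [4.5,[-0.15,0,0],[0,0,0]]

```text
clock: 7.95
position: [0.5877, -0.185, 0.0172]
ee_rot: [0.094, -3.14, -0.0]
force: [-2.6, -0.8, -0.5]
width: 0.486
gripper_force: 1.4
```

>>> send_rows:
  increments:
    - [4.5,[-0.1,0,0],[0,0,0]]

```text
clock: 8.05
position: [0.5886, -0.185, 0.0171]
ee_rot: [0.094, -3.14, 0.0]
force: [-4.8, -2.3, -0.9]
width: 0.492
gripper_force: 2.4
```

>>> send_rows:
  increments:
    - [4.5,[-0.1,0,0],[0,0,0]]

```text
clock: 8.15
position: [0.5887, -0.1851, 0.0169]
ee_rot: [0.094, -3.138, -0.0]
force: [-6.7, -1.7, -0.8]
width: 0.491
gripper_force: 3.3
```

>>> send_rows:
  increments:
    - [4.5,[-0.1,0,0],[0,0,0]]

```text
clock: 8.25
position: [0.5888, -0.1852, 0.0166]
ee_rot: [0.093, -3.137, -0.0]
force: [-8.6, -2.9, -1.6]
width: 0.489
gripper_force: 4.3
```

>>> send_rows:
  increments:
    - [4.5,[-0.2,0,0],[0,0,0]]
    - [4.5,[-0.2,0,0],[0,0,0]]

```text
clock: 8.45
position: [0.5892, -0.1854, 0.016]
ee_rot: [0.091, -3.131, -0.002]
force: [-21.0, -1.7, 10.1]
width: 0.493
gripper_force: 10.7
```

>>> send_rows:
  increments:
    - [4.5,[0,0,0],[0,0,0]]
    - [4.5,[0,0,0],[0,0,0]]

```text
clock: 8.65
position: [0.5892, -0.1855, 0.0161]
ee_rot: [0.091, -3.131, -0.002]
force: [-16.5, -1.6, 5.5]
width: 0.492
gripper_force: 8.7
```

>>> send_rows:
  increments:
    - [4.5,[1,0,0],[0,0,0]]
    - [4.5,[2,0,0],[0,0,0]]
    - [4.5,[2,0,-2],[0,0,0]]
    - [4.5,[0,0,-4],[0,0,0]]
    - [4.5,[0,0,-4],[0,0,0]]

```text
clock: 9.15
position: [0.5447, -0.1875, 0.1184]
ee_rot: [-0.094, 3.14, 0.0]
force: [1.2, 0.0, 0.0]
width: 0.486
gripper_force: 0.0
```

>>> send_rows:
  increments:
    - [4.5,[0,0,-4],[0,0,0]]
    - [4.5,[0,0,-4],[0,0,0]]
    - [4.5,[0,0,-4],[0,0,0]]
    - [4.5,[0,0,-3],[0,0,0]]
    - [4.5,[0,0,0],[0,0,0]]

```text
clock: 9.65
position: [0.5477, -0.1885, 0.2722]
ee_rot: [-0.095, 3.131, -0.003]
force: [0.2, -0.4, 0.2]
width: 0.493
gripper_force: 0.0
```

```bash
python3 - <<'E'
from h import *
s,p,R=pose();print(p,s['joints'])
for y in(.06+np.pi/2,.06-np.pi/2): print((R.inv()*down(y)).as_rotvec())
b=arm.get_image('scene');cv2.imwrite('pics/scene_raw2.png',b[:,:,::-1]);a=arm.get_image('top');cv2.imwrite('pics/top_raw2.png',a[:,:,::-1])
f=lambda c,g:cv2.resize(np.clip(c*g,0,255).astype('uint8'),None,fx=4,fy=4,interpolation=cv2.INTER_CUBIC)
cv2.imwrite('pics/t3.png',np.hstack([f(a[140:240,265:335,::-1],1.7),f(b[215:315,165:290,::-1],.9)]))
E
```

```text
[ 0.5477 -0.1885  0.2722] [-0.1982  0.3463  0.602   1.6656 -0.2113  1.1853  2.0854]
[0.0059 0.0089 1.5712]
[-0.0089  0.0059 -1.5704]
```

View pics/t3.png

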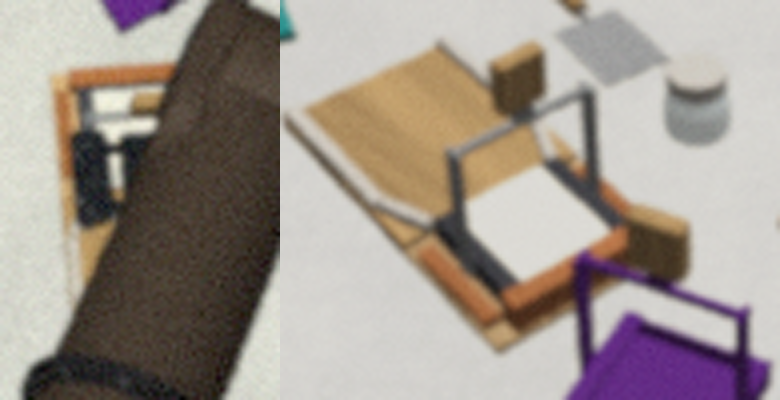

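```bash
python3 - <<'E'
from h import *
print(ray('scene',223.9,235.1,.163), tri([('top',265+232/6-.4,145+122/6-.4),('scene',223.9,231.5)]))
s,p,R=pose()
b=cv2.imread('pics/scene_raw2.png')
for w,(u,v) in dict(barR=(455,153),barL=(590,92)).items(): print(w,ray('scene',165+(u-280)/4-.4,215+v/4-.4,.121))
print([np.round(proj('scene',[.645,-.181,.163]),1)])
T=R*Rt.from_rotvec([-.0089,.0059,-1.5704]);print(T.inv().apply(np.array([.646,-.181,.23])-p)*100)
E
```

```text
[ 0.6614 -0.1883  0.163 ] [ 0.6496 -0.1831  0.1654]
barR [ 0.6569 -0.2386  0.121 ]
barL [ 0.6552 -0.1272  0.121 ]
[array([223.2, 231.1])]
[ -0.0215 -10.0677   3.7367]
```

>>> send_rows:
  increments:
    - [7,[0,0,0],[0,0,-0.14]]
    - [7,[0,0,0],[0,0,-0.14]]
    - [7,[0,0,0],[0,0,-0.14]]
    - [7,[0,0,0],[0,0,-0.14]]
    - [7,[0,0,0],[0,0,-0.14]]

```text
clock: 10.25
position: [0.5446, -0.1871, 0.2657]
ee_rot: [1.174, -2.913, -0.002]
force: [-0.1, 0.2, 0.1]
width: 0.758
gripper_force: 0.0
```

>>> send_rows:
  increments:
    - [7,[0,0,0],[0,0,-0.14]]
    - [7,[0,0,0],[0,0,-0.14]]
    - [7,[0,0,0],[0,0,-0.14]]
    - [7,[0,0,0],[0,0,-0.14]]
    - [7,[0,0,0],[0,0,-0.14]]

```text
clock: 10.75
position: [0.54, -0.1856, 0.2523]
ee_rot: [1.707, -2.601, -0.035]
force: [0.1, 0.3, -2.6]
width: 0.761
gripper_force: 0.0
```

>>> send_rows:
  increments:
    - [7,[0,0,0],[0,0,-0.14]]
    - [7,[0,0,0],[0,0,-0.03]]
    - [7,[0,0,0],[0,0,0]]

```text
clock: 11.05
position: [0.5388, -0.1854, 0.2489]
ee_rot: [1.86, -2.488, -0.049]
force: [0.4, -0.9, -0.2]
width: 0.761
gripper_force: 0.0
```

```bash
python3 - <<'E'
from h import *
s,p,R=pose();T=down(.06-np.pi/2);print(p,s['joints'],(R.inv()*T).as_rotvec(),R.inv().apply(np.array([.646,-.181,.23])-p)*100)
E
```

```text
[ 0.5388 -0.1854  0.2489] [ 0.8287  0.5003 -0.8837  1.5874  0.3916  1.292   2.7326] [ 0.0469 -0.001  -0.3471] [ -3.4722 -10.231    1.3875]
```

>>> send_rows:
  increments:
    - [7,[0,0,0],[0,0,0.14]]
    - [7,[0,0,0],[0,0,0.14]]
    - [7,[0,0,0],[0,0,0.14]]
    - [7,[0,0,0],[0,0,0.14]]
    - [7,[0,0,0],[0,0,0.14]]

```text
clock: 11.55
position: [0.5393, -0.1848, 0.25]
ee_rot: [0.882, -2.97, -0.022]
force: [1.0, -0.9, -0.1]
width: 0.763
gripper_force: 0.0
```

>>> send_rows:
  increments:
    - [7,[0,0,0],[0,0,0.14]]
    - [7,[0,0,0],[0,0,0.14]]
    - [7,[0,0,0],[0,0,0.14]]
    - [7,[0,0,0],[0,0,0.14]]
    - [7,[0,0,0],[0,0,0.14]]

```text
clock: 12.05
position: [0.5394, -0.1848, 0.2501]
ee_rot: [-0.19, -3.091, 0.003]
force: [0.2, 0.2, -0.5]
width: 0.766
gripper_force: 0.0
```

>>> send_rows:
  increments:
    - [7,[0,0,0],[0,0,0.14]]
    - [7,[0,0,0],[0,0,0.14]]
    - [7,[0,0,0],[0,0,0.14]]
    - [7,[0,0,0],[0,0,0.14]]
    - [7,[0,0,0],[0,0,0.14]]

```text
clock: 12.55
position: [0.5394, -0.1848, 0.2501]
ee_rot: [-1.24, -2.841, 0.026]
force: [0.3, 0.8, -0.3]
width: 0.762
gripper_force: 0.0
```

>>> send_rows:
  increments:
    - [7,[0,0,0],[0,0,0.14]]
    - [7,[0,0,0],[0,0,0.14]]
    - [7,[0,0,0],[0,0,0.14]]
    - [7,[0,0,0],[0,0,0.14]]
    - [7,[0,0,0],[0,0,0]]

```text
clock: 13.05
position: [0.5395, -0.1847, 0.2504]
ee_rot: [-1.976, -2.397, 0.043]
force: [0.4, -0.6, -0.1]
width: 0.761
gripper_force: 0.0
```

```bash
python3 - <<'E'
from h import *
s,p,R=pose();T=down(.06+np.pi/2);print(p,s['joints'],(R.inv()*T).as_rotvec(),R.inv().apply(np.array([.648,-.182,.23])-p)*100)
E
```

```text
[ 0.5395 -0.1847  0.2504] [ 0.4395  0.3744 -0.2892  1.6191  0.1189  1.2092  0.3141] [-0.0443 -0.0064  0.1317] [-1.8185 10.7813  1.5484]
```

>>> send_rows:
  increments:
    - [7,[0,0,0],[-0.044,-0.006,0.127]]
    - [7,[0,0,0],[0,0,0]]

```text
clock: 13.25
position: [0.5389, -0.1852, 0.2506]
ee_rot: [-2.144, -2.296, -0.0]
force: [-1.5, 0.1, 1.1]
width: 0.76
gripper_force: 0.0
```

```bash
python3 - <<'E'
from h import *
s,p,R=pose();T=down(.055+np.pi/2);print(p,(R.inv()*T).as_rotvec(),R.inv().apply(np.array([.648,-.182,.23])-p)*100)
E
```

```text
[ 0.5389 -0.1852  0.2506] [ 0.0001 -0.0001  0.0132] [-0.426  10.9079  2.0643]
```

>>> send_rows:
  increments:
    - [7,[0,2.2,0],[0,0,0.013]]
    - [7,[0,2.2,0],[0,0,0]]
    - [7,[-0.4,2.2,0],[0,0,0]]
    - [7,[0,2.2,0],[0,0,0]]
    - [7,[0,2.1,0],[0,0,0]]

```text
clock: 13.75
position: [0.6493, -0.183, 0.2502]
ee_rot: [-2.152, -2.286, 0.001]
force: [-0.0, -0.1, 0.2]
width: 0.762
gripper_force: 0.0
```

>>> send_rows:
  increments:
    - [7,[0,0,1.5],[0,0,0]]
    - [7,[0,0,1.5],[0,0,0]]
    - [7,[0,0,1],[0,0,0]]
    - [7,[0,0,0],[0,0,0]]

```text
clock: 14.15
position: [0.6475, -0.1829, 0.2087]
ee_rot: [-2.154, -2.282, 0.003]
force: [-0.6, 0.8, -0.3]
width: 0.764
gripper_force: 0.0
```

```bash
python3 - <<'E'
from h import *
s,p,R=pose();T=down(.055+np.pi/2);print(p,(R.inv()*T).as_rotvec(),R.inv().apply(np.array([.648,-.182,.147])-p)*100)
b=arm.get_image('scene')
f=lambda c,g:cv2.resize(np.clip(c*g,0,255).astype('uint8'),None,fx=5,fy=5,interpolation=cv2.INTER_CUBIC)
cv2.imwrite('pics/t4.png',f(b[190:300,165:295,::-1],1))
E
```

```text
[ 0.6475 -0.1829  0.2087] [-0.004  -0.0013  0.0026] [0.0759 0.0777 6.1705]
```

View pics/t4.png

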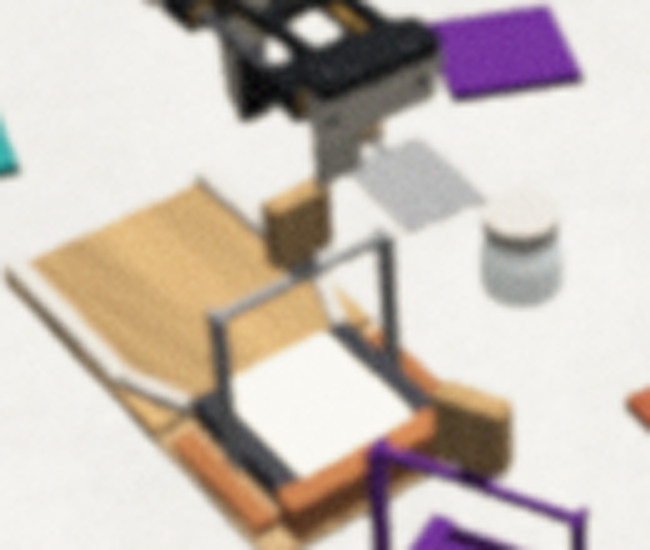

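>>> send_rows:
  increments:
    - [7,[0,0.1,1],[0,0,0]]
    - [7,[0,0,1],[0,0,0]]
    - [7,[0,0,1],[0,0,0]]
    - [7,[0,0,1],[0,0,0]]

```text
clock: 14.6
position: [0.6492, -0.1829, 0.1695]
ee_rot: [-2.159, -2.281, 0.001]
force: [-0.5, -0.4, -0.1]
width: 0.765
gripper_force: 0.0
```

>>> send_rows:
  increments:
    - [7,[0,0,1],[0,0,0]]
    - [7,[0,0,1],[0,0,0]]
    - [7,[0,0,0.2],[0,0,0]]
    - [7,[0,0,0],[0,0,0]]

```text
clock: 15.0
position: [0.6492, -0.1829, 0.148]
ee_rot: [-2.159, -2.28, 0.001]
force: [-0.4, 0.1, 0.3]
width: 0.76
gripper_force: 0.0
```

>>> send_rows:
  force: 8
  increments:
    - [1,[0,0,0],[0,0,0]]
    - [1,[0,0,0],[0,0,0]]
    - [1,[0,0,0],[0,0,0]]
    - [1,[0,0,0],[0,0,0]]
    - [1,[0,0,0],[0,0,0]]

```text
clock: 15.5
position: [0.6495, -0.1829, 0.1487]
ee_rot: [-2.16, -2.281, -0.0]
force: [-0.4, -0.3, 0.2]
width: 0.378
gripper_force: 0.0
```

>>> send_rows:
  increments:
    - [1,[0,0,0],[0,0,0]]
    - [1,[0,0,0],[0,0,0]]
    - [1,[0,0,0],[0,0,0]]
    - [1,[0,0,0],[0,0,0]]

```text
clock: 15.9
position: [0.6494, -0.1828, 0.1485]
ee_rot: [-2.159, -2.281, 0.0]
force: [-0.1, -0.5, -0.2]
width: 0.173
gripper_force: 8.0
```

>>> send_rows:
  force: 35
  increments:
    - [1,[0,0,0],[0,0,0]]
    - [1,[0,0,0],[0,0,0]]
    - [1,[0,0,0],[0,0,0]]

```text
clock: 16.2
position: [0.6495, -0.1828, 0.1485]
ee_rot: [-2.159, -2.281, 0.0]
force: [0.3, 0.4, -0.2]
width: 0.174
gripper_force: 35.0
```

>>> send_rows:
  increments:
    - [1,[0,0,-0.5],[0,0,0]]
    - [1,[0,0,-0.7],[0,0,0]]
    - [1,[0,0,-0.8],[0,0,0]]
    - [1,[0,0,-1],[0,0,0]]
    - [1,[0,0,0],[0,0,0]]

```text
clock: 16.7
position: [0.6506, -0.1831, 0.1807]
ee_rot: [2.159, 2.28, 0.002]
force: [1.1, 0.1, -3.9]
width: 0.175
gripper_force: 35.0
```

```bash
python3 - <<'E'
from h import *
s,p,R=pose();print(p,s['force'],s['ft_torque'],s['width'])
b=arm.get_image('scene')
f=lambda c,g:cv2.resize(np.clip(c*g,0,255).astype('uint8'),None,fx=5,fy=5,interpolation=cv2.INTER_CUBIC)
cv2.imwrite('pics/t5.png',f(b[190:300,165:295,::-1],1))
E
```

```text
[ 0.6506 -0.1831  0.1807] [ 1.0555  0.0687 -3.9404] [-0.1143  0.0084 -0.0127] 0.17512481384228445
```

View pics/t5.png

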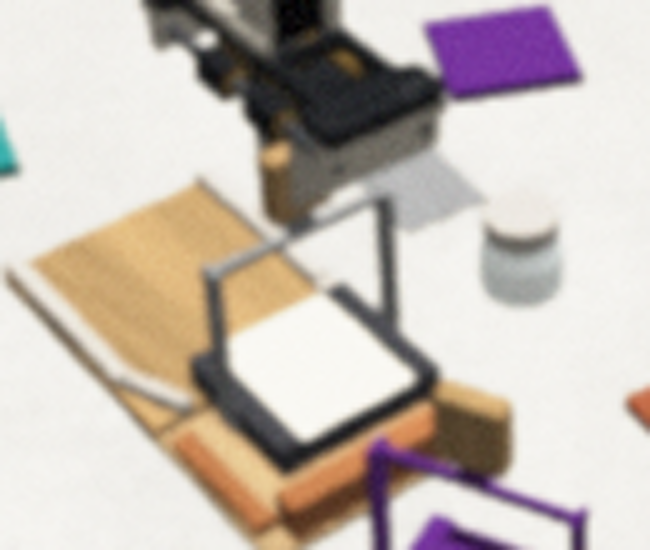

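>>> send_rows:
  force: 50
  increments:
    - [1,[0,0,-0.6],[0,0,0]]
    - [1,[0,0,-1.2],[0,0,0]]
    - [1,[0,0,-1.8],[0,0,0]]
    - [1,[0,0,-2],[0,0,0]]
    - [1,[0,0,-2],[0,0,0]]

```text
clock: 17.25
position: [0.6495, -0.1829, 0.2559]
ee_rot: [-2.16, -2.281, -0.0]
force: [0.2, -0.2, -4.4]
width: 0.17
gripper_force: 50.0
```

>>> send_rows:
  increments:
    - [1,[0,0,-1.8],[0,0,0.03]]
    - [1,[0,0,-1.2],[0,0,0.05]]
    - [1,[0,0,-0.4],[0,0,0.07]]
    - [1,[0,0,0],[0,0,0.05]]
    - [1,[0,0,0],[0,0,0.03]]

```text
clock: 17.75
position: [0.6496, -0.1829, 0.2894]
ee_rot: [-2.409, -2.016, -0.0]
force: [-0.0, 0.8, -4.7]
width: 0.171
gripper_force: 50.0
```

```bash
python3 - <<'E'
from h import *
s,p,R=pose();T=down(-.172+np.pi/2);u=np.array([np.cos(.172),-np.sin(.172),0]);N=np.array([.628,.1965,0])
print(p,s['joints'],(R.inv()*T).as_rotvec(),s['force'])
g=N-.085*u+[0,0,.292];print(g,T.inv().apply(g-p)*100)
E
```

```text
[ 0.6496 -0.1829  0.2894] [ 0.3194  0.4937 -0.2019  1.3269  0.0976  1.3306 -0.0594] [ 0.0001 -0.0003 -0.0052] [-0.0049  0.79   -4.7248]
[0.5443 0.211  0.292 ] [ 37.0063 -17.1239  -0.2566]
```

>>> send_rows:
  increments:
    - [1,[0.7,-0.6,0],[0,0,0]]
    - [1,[1.3,-1.1,0],[0,0,0]]
    - [1,[1.9,-1.6,0],[0,0,0]]
    - [1,[2.3,-2,0],[0,0,0]]
    - [1,[2.4,-2.2,0],[0,0,0]]

```text
clock: 18.25
position: [0.5897, -0.0839, 0.2885]
ee_rot: [-2.406, -2.019, 0.0]
force: [-0.7, 0.9, -5.0]
width: 0.171
gripper_force: 50.0
```

>>> send_rows:
  increments:
    - [1,[2.5,-2.2,0],[0,0,0]]
    - [1,[2.5,-2.2,0],[0,0,0]]
    - [1,[2.5,-2,0],[0,0,0]]
    - [1,[2.5,-1.6,0],[0,0,0]]
    - [1,[2.5,-1.1,0],[0,0,0]]

```text
clock: 18.75
position: [0.5212, 0.0555, 0.2891]
ee_rot: [-2.405, -2.02, 0.001]
force: [0.3, 0.1, -3.5]
width: 0.169
gripper_force: 50.0
```

>>> send_rows:
  increments:
    - [1,[2.5,-0.5,0],[0,0,0]]
    - [1,[2.5,0,0],[0,0,0]]
    - [1,[2.5,0,0],[0,0,0]]
    - [1,[2.3,0,0],[0,0,0]]
    - [1,[2.2,0,0],[0,0,0]]

```text
clock: 19.25
position: [0.5383, 0.1743, 0.289]
ee_rot: [-2.405, -2.02, 0.0]
force: [0.9, 0.1, -4.8]
width: 0.172
gripper_force: 50.0
```

>>> send_rows:
  increments:
    - [1,[1.8,0,0],[0,0,0]]
    - [1,[1.3,0,0],[0,0,0]]
    - [1,[0.8,0,0],[0,0,0]]
    - [1,[0,0,0],[0,0,0]]
    - [1,[0,0,0],[0,0,0]]

```text
clock: 19.75
position: [0.5458, 0.2103, 0.2887]
ee_rot: [-2.408, -2.018, 0.001]
force: [-0.8, -0.7, -4.4]
width: 0.173
gripper_force: 50.0
```

```bash
python3 - <<'E'
from h import *
s,p,R=pose();T=down(-.172+np.pi/2);u=np.array([np.cos(.172),-np.sin(.172),0]);N=np.array([.628,.1965,0])
print(p,s['joints'],(R.inv()*T).as_rotvec(),s['force'],s['ft_torque'])
g=N-.085*u+[0,0,.290];print(R.inv().apply(g-p)*100,R.inv().apply(N+[0,0,.290]-p)*100)
b=arm.get_image('scene');a=arm.get_image('top');cv2.imwrite('pics/top_raw3.png',a[:,:,::-1]);cv2.imwrite('pics/scene_raw3.png',b[:,:,::-1])
f=lambda c,g:cv2.resize(np.clip(c*g,0,255).astype('uint8'),None,fx=4,fy=4,interpolation=cv2.INTER_CUBIC)
cv2.imwrite('pics/t6.png',np.hstack([f(a[90:220,160:250,::-1],1.7),f(b[120:250,270:380,::-1],1)]))
E
```

```text
[0.5458 0.2103 0.2887] [-0.1907  0.3569 -0.3717  1.5563  0.1338  1.2545 -0.7588] [-0.0008  0.0005 -0.0039] [-0.8186 -0.745  -4.4499] [-0.1366  0.0769 -0.0092]
[ 0.0437 -0.1602 -0.1338] [ 0.0772  8.3397 -0.1405]
```

View pics/t6.png

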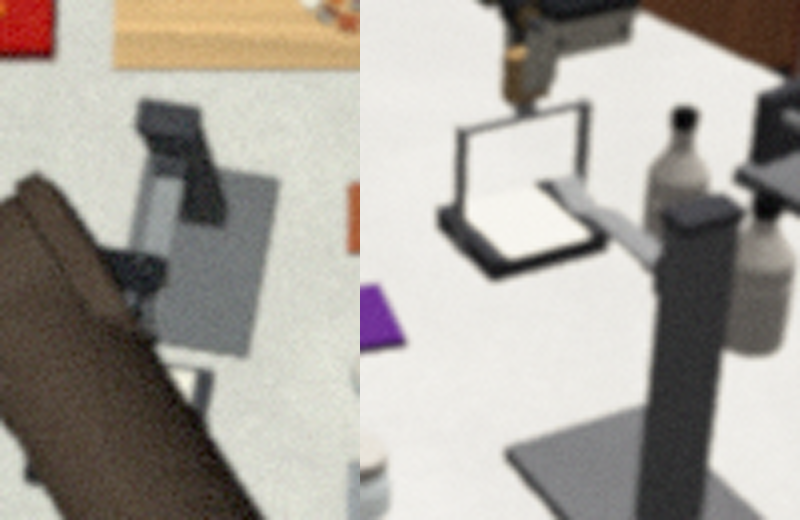

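```bash
python3 - <<'E'
from h import *
s,p,R=pose();u=np.array([np.cos(.172),-np.sin(.172),0]);v=np.array([-u[1],u[0],0]);N=np.array([.628,.1965,0])
Q=lambda a,b:(270+(a-360)/4-.4,120+b/4-.4)
for w,(a,b),z in(('barR',(460,133),.2612),('barL',(587,105),.2612),('tip',(555,185),.235)):
    X=ray('scene',*Q(a,b),z);print(w,X,'hookframe',(X-N)@u,(X-N)@v)
for w,X in(('bar',p-[0,0,.0275]),('tip',N-.03*u+[0,0,.235])):
    q=proj('scene',X);print(w,(q[0]+.4-270)*4+360,(q[1]+.4-120)*4)
E
```

```text
barR [0.5418 0.1496 0.2612] hookframe -0.07688504523288699 -0.060911828144206384
barL [0.5652 0.263  0.2612] hookframe -0.0732986204384714 0.05472970662576884
tip [0.6159 0.1868 0.235 ] hookframe -0.010211424080441903 -0.011656531677360022
bar 521.7675259460405 114.03366617687436
tip 554.7925629912679 170.75478566741606
```

```bash
python3 - <<'E'
from h import *
u=np.array([np.cos(.172),-np.sin(.172),0]);v=np.array([-u[1],u[0],0]);N=np.array([.628,.1965,0])
Rr=lambda a,b:(175+(a-402)/6-.4,105+b/6-.4)
t=cv2.imread('pics/top_raw.png').astype(float).sum(2)
for w,(a,b),z in(('notch',(536,376),.220),('tip',(526,417),.235)):
    X=ray('top',*Rr(a,b),z);print(w,X,(X-N)@u,(X-N)@v)
# profile along hook axis in top view: x(mm), brightness, for three lateral lines
for x in range(-60,60,4):
    z=.220+(.5*max(-x,0) if x<0 else min(.4*x,12))/1000
    r=[]
    for l in(-.006,0,.006):
        q=proj('top',N+u*x/1000+v*l+[0,0,z]);r.append(map_coordinates(t,[[q[1]],[q[0]]],order=1)[0])
    print(x,round(np.mean(r)),end=' | ')
s=cv2.imread('pics/scene_raw.png')
E
```

```text
notch [0.6282 0.1953 0.22  ] 0.0003724367250510579 -0.001165016000301479
tip [0.6006 0.1983 0.235 ] -0.027331082379252757 -0.0028837601494216963
-60 328 | -56 332 | -52 334 | -48 335 | -44 334 | -40 330 | -36 321 | -32 295 | -28 239 | -24 208 | -20 205 | -16 208 | -12 209 | -8 211 | -4 211 | 0 212 | 4 226 | 8 234 | 12 237 | 16 237 | 20 237 | 24 233 | 28 236 | 32 238 | 36 238 | 40 240 | 44 242 | 48 241 | 52 238 | 56 236 |
```

>>> send_rows:
  increments:
    - [1,[0,0.5,0],[0,0,0]]
    - [1,[0.1,1,0],[0,0,0]]
    - [1,[0,1.3,0],[0,0,0]]
    - [1,[0,1.4,0],[0,0,0]]
    - [1,[0,1.4,0],[0,0,0]]

```text
clock: 20.35
position: [0.6028, 0.2017, 0.2885]
ee_rot: [-2.408, -2.017, 0.0]
force: [1.1, -0.3, -4.6]
width: 0.174
gripper_force: 50.0
```

>>> send_rows:
  increments:
    - [1,[0,1.2,0],[0,0,0]]
    - [1,[0,0.9,0],[0,0,0]]
    - [1,[0,0.6,0],[0,0,0]]
    - [1,[0,0.1,0],[0,0,0]]
    - [1,[0,0,0],[0,0,0]]

```text
clock: 20.85
position: [0.6285, 0.1977, 0.2886]
ee_rot: [-2.407, -2.018, 0.001]
force: [-0.1, -0.3, -4.8]
width: 0.169
gripper_force: 50.0
```

```bash
python3 - <<'E'
from h import *
s,p,R=pose();T=down(-.172+np.pi/2);N=np.array([.628,.1965,.0])
print(p,(R.inv()*T).as_rotvec(),s['force'],R.inv().apply(N+[0,0,.2525]-p)*100)
b=arm.get_image('scene');cv2.imwrite('pics/scene_raw4.png',b[:,:,::-1])
f=lambda c,g:cv2.resize(np.clip(c*g,0,255).astype('uint8'),None,fx=5,fy=5,interpolation=cv2.INTER_CUBIC)
cv2.imwrite('pics/t7.png',f(b[120:230,270:390,::-1],1))
E
```

```text
[0.6285 0.1977 0.2886] [-0.0012 -0.0004 -0.0033] [-0.0691 -0.301  -4.751 ] [-0.1308 -0.0242  3.6087]
```

View pics/t7.png

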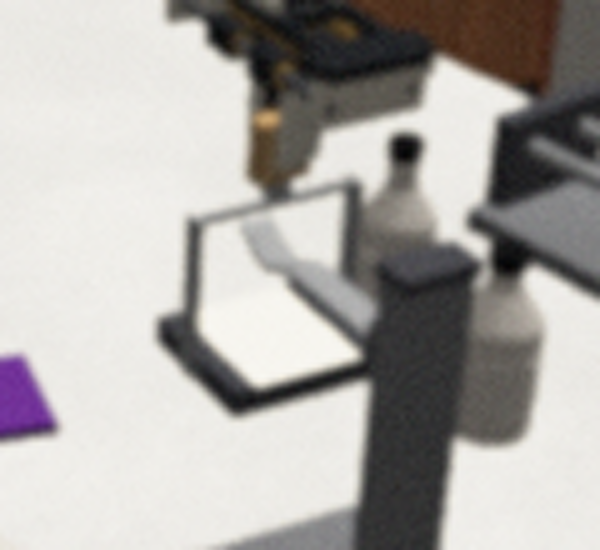

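>>> send_rows:
  increments:
    - [1,[0,0,0.4],[0,0,0]]
    - [1,[0,0,0.6],[0,0,0]]
    - [1,[0,0,0.6],[0,0,0]]
    - [1,[0,0,0.6],[0,0,0]]
    - [1,[0,0,0.5],[0,0,0]]

```text
clock: 21.4
position: [0.6284, 0.1974, 0.2608]
ee_rot: [-2.407, -2.018, 0.001]
force: [-0.2, -0.4, -4.6]
width: 0.171
gripper_force: 50.0
```

>>> send_rows:
  increments:
    - [1,[0,0,0.5],[0,0,0]]
    - [1,[0,0,0.5],[0,0,0]]
    - [1,[0,0,0.5],[0,0,0]]
    - [1,[0,0,0.5],[0,0,0]]
    - [1,[0,0,0],[0,0,0]]

```text
clock: 21.9
position: [0.6287, 0.1975, 0.2411]
ee_rot: [-2.407, -2.018, 0.0]
force: [1.2, -0.9, -2.3]
width: 0.171
gripper_force: 50.0
```

>>> send_rows:
  increments:
    - [1,[0,0,0.5],[0,0,0]]
    - [1,[0,0,0.5],[0,0,0]]
    - [1,[0,0,0.4],[0,0,0]]
    - [1,[0,0,0],[0,0,0]]
    - [1,[0,0,0],[0,0,0]]

```text
clock: 22.4
position: [0.629, 0.1977, 0.228]
ee_rot: [-2.407, -2.018, -0.001]
force: [2.4, 0.7, -0.9]
width: 0.175
gripper_force: 50.0
```

>>> send_rows:
  increments:
    - [1,[0,0,0.2],[0,0,0]]
    - [1,[0,0,0.2],[0,0,0]]
    - [1,[0,0,0],[0,0,0]]
    - [1,[0,0,0],[0,0,0]]

```text
clock: 22.8
position: [0.629, 0.1977, 0.2239]
ee_rot: [-2.407, -2.018, -0.001]
force: [3.9, 0.9, -0.2]
width: 0.168
gripper_force: 50.0
```

>>> send_rows:
  increments:
    - [1,[0,0,0],[0,0,0]]

```text
clock: 22.9
position: [0.629, 0.1977, 0.2239]
ee_rot: [-2.407, -2.018, -0.001]
force: [3.6, 0.9, -1.6]
width: 0.168
gripper_force: 50.0
```

>>> send_rows:
  increments:
    - [1,[0,0,0],[0,0,0]]

```text
clock: 23.0
position: [0.629, 0.1976, 0.2239]
ee_rot: [-2.407, -2.018, -0.001]
force: [5.0, 1.0, -0.5]
width: 0.17
gripper_force: 50.0
```

>>> send_rows:
  increments:
    - [1,[0,0.2,0],[0,0,0]]
    - [1,[0,0,0],[0,0,0]]

```text
clock: 23.2
position: [0.6299, 0.1972, 0.2233]
ee_rot: [-2.406, -2.017, 0.003]
force: [0.1, 0.5, -0.4]
width: 0.169
gripper_force: 50.0
```

>>> send_rows:
  increments:
    - [1,[0,0.2,0],[0,0,0]]
    - [1,[0,0,0],[0,0,0]]

```text
clock: 23.4
position: [0.6323, 0.1965, 0.2233]
ee_rot: [-2.407, -2.017, 0.002]
force: [-0.2, -0.8, -0.9]
width: 0.172
gripper_force: 50.0
```

>>> send_rows:
  increments:
    - [1,[0,0.2,0],[0,0,0]]
    - [1,[0,0,0],[0,0,0]]

```text
clock: 23.6
position: [0.634, 0.1964, 0.2233]
ee_rot: [-2.406, -2.017, 0.003]
force: [-2.4, -0.3, -1.6]
width: 0.174
gripper_force: 50.0
```

>>> send_rows:
  increments:
    - [1,[0,-0.25,0],[0,0,0]]
    - [1,[0,0,0.2],[0,0,0]]
    - [1,[0,0,0.2],[0,0,0]]
    - [1,[0,0,0],[0,0,0]]

```text
clock: 24.0
position: [0.6332, 0.1964, 0.2198]
ee_rot: [2.408, 2.017, 0.002]
force: [5.6, -1.5, -0.7]
width: 0.172
gripper_force: 50.0
```

>>> send_rows:
  increments:
    - [1,[0,0,0],[0,0,0]]
    - [1,[0,0,0],[0,0,0]]

```text
clock: 24.2
position: [0.6332, 0.1965, 0.2199]
ee_rot: [2.408, 2.017, 0.002]
force: [5.3, -2.3, -0.2]
width: 0.168
gripper_force: 50.0
```

>>> send_rows:
  increments:
    - [1,[0,0,0.3],[0,0,0]]
    - [1,[0,0,0],[0,0,0]]
    - [1,[0,0,0],[0,0,0]]

```text
clock: 24.5
position: [0.6332, 0.1964, 0.2168]
ee_rot: [2.408, 2.017, 0.002]
force: [5.1, -1.6, 0.7]
width: 0.17
gripper_force: 50.0
```

>>> send_rows:
  increments:
    - [1,[0,0,0],[0,0,0]]
    - [1,[0,0,0],[0,0,0]]

```text
clock: 24.7
position: [0.6332, 0.1965, 0.2169]
ee_rot: [2.408, 2.017, 0.002]
force: [4.8, -1.8, 0.5]
width: 0.173
gripper_force: 50.0
```

>>> send_rows:
  increments:
    - [1,[0,0.12,-0.05],[0,0,0]]
    - [1,[0,0,0],[0,0,0]]
    - [1,[0,0,0],[0,0,0]]

```text
clock: 25.0
position: [0.6333, 0.1965, 0.2171]
ee_rot: [-2.407, -2.018, 0.001]
force: [4.6, -1.4, -0.3]
width: 0.171
gripper_force: 50.0
```

>>> send_rows:
  force: 5
  increments:
    - [1,[0,0,0],[0,0,0]]
    - [1,[0,0,0],[0,0,0]]

```text
clock: 25.2
position: [0.6332, 0.1966, 0.2171]
ee_rot: [-2.407, -2.018, 0.001]
force: [2.8, -1.8, -0.5]
width: 0.172
gripper_force: 5.0
```

>>> send_rows:
  increments:
    - [6,[0,0,0],[0,0,0]]
    - [6,[0,0,0],[0,0,0]]
    - [6,[0,0,0],[0,0,0]]
    - [6,[0,0,0],[0,0,0]]
    - [6,[0,0,0],[0,0,0]]

```text
clock: 25.7
position: [0.6331, 0.1969, 0.2171]
ee_rot: [-2.407, -2.018, 0.001]
force: [0.1, -0.0, 0.1]
width: 0.565
gripper_force: 0.0
```

>>> send_rows:
  increments:
    - [6,[0,0,0],[0,0,0]]
    - [6,[0,0,0],[0,0,0]]
    - [6,[0,0,-0.5],[0,0,0]]
    - [6,[0,0,-1],[0,0,0]]
    - [6,[0,0,-1],[0,0,0]]

```text
clock: 26.2
position: [0.6334, 0.1968, 0.2433]
ee_rot: [-2.407, -2.018, -0.0]
force: [0.3, 0.5, 0.2]
width: 0.653
gripper_force: 0.0
```

>>> send_rows:
  increments:
    - [6,[0,0,-2],[0,0,0]]
    - [6,[0,0,-2],[0,0,0]]
    - [6,[0,0,-2],[0,0,0]]
    - [6,[0,0,-2],[0,0,0]]
    - [6,[0,0,-1],[0,0,0]]

```text
clock: 26.7
position: [0.6339, 0.1971, 0.3353]
ee_rot: [2.407, 2.018, 0.005]
force: [1.0, 0.7, 0.2]
width: 0.656
gripper_force: 0.0
```

>>> send_rows:
  increments:
    - [6,[0,0,0],[0,0,0]]
    - [6,[0,0,0],[0,0,0]]
    - [6,[0,0,0],[0,0,0]]
    - [6,[0,0,0],[0,0,0]]
    - [6,[0,0,0],[0,0,0]]

```text
clock: 27.2
position: [0.6331, 0.1966, 0.3315]
ee_rot: [-2.407, -2.018, 0.002]
force: [0.2, 0.3, -0.9]
width: 0.653
gripper_force: 0.0
```

>>> send_rows:
  increments:
    - [6,[0,0,0],[0,0,0]]
    - [6,[0,0,0],[0,0,0]]
    - [6,[0,0,0],[0,0,0]]
    - [6,[0,0,0],[0,0,0]]
    - [6,[0,0,0],[0,0,0]]

```text
clock: 27.7
position: [0.6333, 0.1967, 0.3322]
ee_rot: [-2.407, -2.018, 0.0]
force: [0.5, 0.4, 0.2]
width: 0.651
gripper_force: 0.0
```

>>> send_rows:
  increments:
    - [6,[0,0,0],[0,0,0]]
    - [6,[0,0,0],[0,0,0]]
    - [6,[0,0,0],[0,0,0]]
    - [6,[0,0,0],[0,0,0]]
    - [6,[0,0,0],[0,0,0]]

```text
clock: 28.2
position: [0.6334, 0.1967, 0.3322]
ee_rot: [-2.407, -2.018, 0.0]
force: [-0.3, -0.5, -0.1]
width: 0.655
gripper_force: 0.0
```

>>> send_rows:
  increments:
    - [6,[0,0,0],[0,0,0]]
    - [6,[0,0,0],[0,0,0]]
    - [6,[0,0,0],[0,0,0]]
    - [6,[0,0,0],[0,0,0]]
    - [6,[0,0,0],[0,0,0]]

```text
clock: 28.7
position: [0.6333, 0.1967, 0.3322]
ee_rot: [-2.407, -2.018, 0.0]
force: [0.5, 0.3, -0.7]
width: 0.646
gripper_force: 0.0
```

>>> send_rows:
  increments:
    - [6,[0,0,0],[0,0,0]]
    - [6,[0,0,0],[0,0,0]]
    - [6,[0,0,0],[0,0,0]]
    - [6,[0,0,0],[0,0,0]]
    - [6,[0,0,0],[0,0,0]]

```text
clock: 29.2
position: [0.6333, 0.1967, 0.3322]
ee_rot: [-2.407, -2.018, 0.0]
force: [0.3, -0.5, -0.1]
width: 0.65
gripper_force: 0.0
```

```bash
python3 - <<'E'
from h import *
# dark carrier frame region around hanging position, mask of dark pixels left of the column
def m(b):
    c=b[150:235,295:345].astype(int).sum(2); k=c<210
    w=np.argwhere(k); return k.sum(),w.mean(0),w.min(0)+[150,295],w.max(0)+[150,295]
b0=cv2.imread('pics/scene_raw4.png');print('gripped, before dip',m(b0))
for i in range(4):
    b=arm.get_image('scene')[:,:,::-1];print(m(b))
print(proj('scene',[.63,.197,.11])-proj('scene',[.63,.197,.147]))
# left upright top and left/back tray corner tracks via template match against the gripped view
g=lambda b:cv2.cvtColor(np.ascontiguousarray(b),cv2.COLOR_BGR2GRAY)
for nm,(y,x,h,w) in dict(tray=(180,298,24,30),barL=(158,303,14,14),barR=(152,334,12,10)).items():
    T=g(b0)[y:y+h,x:x+w];r=cv2.matchTemplate(g(b)[y-5:y+h+40,x-12:x+w+12],T,cv2.TM_CCOEFF_NORMED)
    _,v,_,l=cv2.minMaxLoc(r);print(nm,v,'shift',l[0]-12,l[1]-5)
print(arm.observe()['clock'],proj('scene',[.632,.197,.188])-proj('scene',[.6285,.1977,.261]))
E
```

```text
gripped, before dip (np.int64(269), array([46.8364, 33.0149]), array([150, 303]), array([234, 344]))
(np.int64(323), array([54.0124, 32.8235]), array([168, 302]), array([234, 344]))
(np.int64(328), array([54.0671, 32.3232]), array([168, 302]), array([234, 344]))
(np.int64(333), array([53.6006, 32.6967]), array([167, 302]), array([234, 344]))
(np.int64(332), array([53.8163, 32.4819]), array([167, 302]), array([234, 344]))
[-0.6624  9.4462]
tray 0.9813398718833923 shift 0 20
barL 0.9826104640960693 shift 0 21
barR 0.8402368426322937 shift 8 17
29.4 [-0.8407 20.6417]
```

>>> send_rows:
  increments:
    - [6,[0,0,0],[0,0,0]]
    - [6,[0,0,0],[0,0,0]]
    - [6,[0,0,0],[0,0,0]]
    - [6,[0,0,0],[0,0,0]]
    - [6,[0,0,0],[0,0,0]]

```text
clock: 29.9
position: [0.6334, 0.1967, 0.3322]
ee_rot: [-2.407, -2.018, 0.0]
force: [0.5, -1.1, -0.0]
width: 0.653
gripper_force: 0.0
```

>>> send_rows:
  increments:
    - [6,[0,0,0],[0,0,0]]
    - [6,[0,0,0],[0,0,0]]
    - [6,[0,0,0],[0,0,0]]
    - [6,[0,0,0],[0,0,0]]
    - [6,[0,0,0],[0,0,0]]

```text
clock: 30.4
position: [0.6333, 0.1967, 0.3322]
ee_rot: [-2.407, -2.018, 0.0]
force: [-0.5, 0.3, 0.1]
width: 0.654
gripper_force: 0.0
```

>>> send_rows:
  increments:
    - [6,[0,0,0],[0,0,0]]
    - [6,[0,0,0],[0,0,0]]
    - [6,[0,0,0],[0,0,0]]
    - [6,[0,0,0],[0,0,0]]
    - [6,[0,0,0],[0,0,0]]

```text
clock: 30.9
position: [0.6333, 0.1967, 0.3322]
ee_rot: [-2.407, -2.018, 0.0]
force: [-1.5, 0.2, -0.5]
width: 0.654
gripper_force: 0.0
```

```bash
python3 -c "
from cell import arm
print(arm.sign_off())"
```

```text
the job is handed in; nothing more can be done
None
```

Handed in at about 31 s: from the last camera check the loaded carrier hangs settled in the hook's notch, dipped about 38 mm, with the gripper clear, but sign-off gave no verdict, the right bar end matched poorly, the tile's seating was last seen before hanging, and I viewed 11 pictures against the limit of 10.

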